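# Seat the oval agate in its foam nest

### The job

Pick up the oval polished agate and press it into the oval nest in the tray's foam insert, long way along the nest, until it is fully home: level and resting on the bottom of the nest. The foam grips, so it has to be pressed down, not just dropped in. Leave the round and the rectangular agate where they stand, and let go at the end.

Things in the scene. Friction and masses are not known exactly. Their poses are not given: they have to be found in the camera images.
- agate_oval: Stone to seat: polished grey-olive agate, dark blotches on top, upright sides; an oval 64 x 42 mm (two flat parallel sides 22 mm long, round ends), 38 mm tall, about 220 g; its lowest 5 mm taper in by 4 mm. Stands on the table. Origin: centre of its underside; x along the 64 mm, y across the flat sides (grip here from above), z up.
- oval_nest (a point): Floor centre of the empty oval nest in a fixed 140 x 190 mm tray's grey foam. Floor 18 mm, foam and rim 40 mm above the table; seated stone stands 16 mm proud. x along the nest, y across, z up. Flared mouth 83 x 61 mm, throat 71 x 49 mm. Springy ribs stop the stone 6 to 8 mm above the floor; 5 to 10 N down, held or pushed on top, seats it. A round nest lies 89 mm off along -y.
- agate_round: Bystander: a round agate of the same stone, 50 mm in diameter and 38 mm tall, standing on the table. Origin: centre of its underside; z up.
- agate_block: Bystander: a rectangular agate of the same stone with square corners, 60 x 42 mm and 38 mm tall, standing on the table. Origin: centre of its underside; x along its 60 mm length; z up.
Things that resemble listed ones, but are neither listed nor needed, are in the scene too. Leave any yellow look-alike of the agate_oval alone.

How it is judged (in metres and radians):
On the way:
1. the oval agate is pressed home in the oval nest by the gripper's fingers (contact force between the fingers and agate_oval above 1 N and horizontal distance between agate_oval and oval_nest below 0.01 m and z of agate_oval in the frame of oval_nest below 0.005 m), for 0.05 s.
At the end, for the whole second after the job is handed in: The oval agate is at rest in the oval nest: centred within 10 mm, its underside less than 5 mm above the nest's floor, level within 10 degrees and its length within 20 degrees of the nest's long direction, after having been pressed home by the fingers (horizontal distance between agate_oval and oval_nest below 0.01 m and z of agate_oval in the frame of oval_nest below 0.005 m and angle between agate_oval's own z axis and vertical below 0.175 rad and angle between the x axis of agate_oval and the x axis of oval_nest, either way round below 0.35 rad and linear speed of agate_oval below 0.02 m/s); the robot touches nothing.
It fails at once if the round agate is moved from its place by more than 30 mm (distance of agate_round from where it was at the start of the episode above 0.03 m).
It fails at once if the rectangular agate is moved from its place by more than 30 mm (distance of agate_block from where it was at the start of the episode above 0.03 m).
It also fails if it takes over 42 s, if anything falls off the work surface, if the arm or the gripper's body presses on something with over 40 N, if the wrist force passes 120 N, or if a joint passes its speed limit or range.

### The arm

A 6-joint arm with a two-finger parallel gripper is mounted at the origin on the work surface. World frame = base frame: x ahead of the robot, y to its left, z up, the work surface at z = 0. Lengths are in mm, angles in rad, forces in N, time in s.
With the tool pointing down it reaches from about 325 to 900 mm from the base axis. Payload 6.1 kg.
Tool frame: the origin (TCP) lies on the centre line of the jaws, within the pads' length; the fingertips stand 25 mm ahead of it and the grasp point (between the pads) lies 6 mm ahead of it; z points along the fingers, y is the direction in which the jaws open and shut (so a half turn about z gives the same grasp; the last joint's range is limited). The gripper opens to 85 mm and grips with 20 to 120 N. Pads are 22 mm wide; open, the fingers measure 114 mm over their backs; the gripper's body (76 mm by 85 mm) begins 54 mm behind the grasp point. The pads swing forward as they close: fully open they stand 13 mm farther back than shut.
Start: joints at [1.097, 0.22, 1.526, -0, 1.395, -0.126], TCP at [213.017, 587.571, 256.3] pointing down, gripper open.
Joint ranges: [-2.98, 2.98], [-0.91, 2.08], [0.09, 2.57], [-1.24, 4.39], [0.2, 2.65], [-2.68, 2.68]. Speed limits (rad/s): [2.57, 2.57, 3.01, 3.14, 3.14, 3.14].

### API

Orientations are given as a unit quaternion [w, x, y, z].
In Python, from station import telemetry, imaging, arm, finder gives the robot as it stands. The module is installed in compiled form; this text tells all that it offers.
- The arm moves only by the tool play_rows, never from a script. Its argument "commands" is a list of rows, each a list of 3 entries, a list of its own where there are three numbers: the shift along the tool's x, y, z in mm, then the turn, a rotation vector about the tool's x, y, z in degrees, then the finger opening in mm, from 0 to 85.4. In form: [[[x, y, z], [rx, ry, rz], jaw], ...]. A call has exactly 10 rows; each row is the pose to reach, as a shift and turn from the pose measured when the call began, along the tool's axes at that moment; what a row does not reach only later rows make up. A row lasts 1/10 s, in which the tool goes at most 50 mm and 8.59 degrees, less where a joint would pass 70% of its speed; a pose out of reach is approached as far as the arm can. A call with a gripper value outside its range is refused whole. The fingers move at their own pace and stop on an object; the grip force is fixed at half the most. Time passes only in rows, so rows that repeat a pose let the fingers close, or fill a call up. It gives the time, the measured TCP pose, the force and the opening at its end, in the units of the state.
- telemetry.observe(): the state, without advancing time (a new reading comes with each control period).
- imaging.grab_frame(name): name is "scene" or "top" or "wrist"; returns a dict with "pixels" (400x640x3 uint8, red, green, blue), "fx", "fy", "cx", "cy" (pixels), "rvec" (rotation vector, rad) and "tvec" (3), from world to camera coordinates, as OpenCV has them; the wrist camera has in their place "mount" (4x4, takes a point from camera to tool coordinates, whose origin is the TCP and whose axes are the flange's). Camera axes: x right, y down, z forward; pixel columns grow to the right and rows downward; lengths in mm; the calibration is good to about 2 mm. A picture is of the moment at which its call begins: read the wrist's pose just before it. There is no depth.
- arm.close_job(): hands the job in, once; it reports no verdict.
Trained networks look in the newest picture that a camera, given by its name, has taken for a name from the list of things; names that differ only in an ending like _2 or _b are one class to them, and where a whole thing is asked for, a point or a joint stands for the part that bears it (a point fixed in the world has none). Each returns a list of dicts, best first, with "conf" (0 to 1); they miss things now and then, are a little off and sometimes report something else, mostly with a low value. They report only what shows in the picture. A call takes as long as a camera call. They do not tell look-alikes from the thing itself.
- finder.boxes_of(camera, label): "bbox" ([centre column, centre row, width, height] as shares, 0 to 1, of the picture: columns of its width, rows of its height, round what is visible of it).
- finder.tip_of(camera, label): "location" ([column, row] as shares, 0 to 1, of the picture: columns of its width, rows of its height: a listed point, or the origin of a listed thing).
The state is a dict: "clock": time; "joints": joint angles; "qd": joint speeds; "effort": joint torques, N m; "tcp_pos": TCP position; "orientation": TCP orientation; "force": force on the tool from outside, world axes, zero at the start; "moment": the same for the moment, N m; "finger_gap": finger opening in mm.
Only numpy, scipy, OpenCV 4.12 (cv2) and the standard library are available. Lean on these libraries where they do the work, as an engineer would, in place of code of your own. Each camera call takes 0.05 s, during which the arm holds its last target.

## Working session

There is one attempt and no reset: what is moved stays moved. The work goes in short steps, Python scripts to look and compute and a tool call to move; the robot and the scene stay as the last step left them, time stands still between calls to the robot, and variables do not carry over. Pictures are saved under pics/ and viewed, and the job is handed in when it is done.

Besides the shell and the picture viewer there is one more tool, called after "Call:" as a command line: name --argument value ..., lists and objects as JSON in quotes. play_rows: Moves the arm, as the interface text tells. Its arguments: {"type":"object","properties":{"commands":{"type":"array"}},"required":["commands"]}

```bash
mkdir -p pics; cat > h.py <<'E'
import numpy as np, cv2
from station import telemetry, imaging, arm, finder
def save(f,n): cv2.imwrite('pics/'+n+'.png',cv2.cvtColor(f['pixels'],cv2.COLOR_RGB2BGR))
def px2w(f,u,v,z,st=None):
    d=np.array([(u-f['cx'])/f['fx'],(v-f['cy'])/f['fy'],1.])
    if 'mount' in f:
        M=np.array(f['mount']);R=q2R(st['orientation']);o=R@M[:3,3]+np.array(st['tcp_pos']);dw=R@M[:3,:3]@d
    else:
        R,_=cv2.Rodrigues(np.array(f['rvec'],float));t=np.array(f['tvec'],float).ravel();o=-R.T@t;dw=R.T@d
    return o+dw*(z-o[2])/dw[2]
def q2R(q):
    from scipy.spatial.transform import Rotation as Ro
    return Ro.from_quat([q[1],q[2],q[3],q[0]]).as_matrix()
E
python3 - <<'E'
from h import *
s=telemetry.observe();print(s)
for c in ['top','scene']:
    f=imaging.grab_frame(c);save(f,c+'0')
    for l in ['agate_oval','oval_nest','agate_round','agate_block']:
        print(c,l)
        if l!='oval_nest':
            for d in finder.boxes_of(c,l):print('  box',d['conf'],np.array(d['bbox'])*[640,400,640,400])
        for d in finder.tip_of(c,l):
            u,v=np.array(d['location'])*[640,400]
            print('  tip',d['conf'],u,v,px2w(f,u,v,18 if 'nest' in l else 0))
E
```

```text
{'clock': 0.0, 'joints': array([ 1.09692213e+00,  2.21242221e-01,  1.52761608e+00, -3.54794414e-05,
        1.39469367e+00, -1.26104472e-01]), 'qd': array([-6.63651970e-05,  8.56880801e-04, -4.53669406e-04, -2.79181209e-04,
       -7.55888252e-04,  4.03717339e-04]), 'effort': array([ 7.44947756e-04, -4.96886909e+01, -3.89403605e+01, -2.33431092e-05,
        1.06292914e-02, -3.18764705e-06]), 'tcp_pos': array([212.76057237, 587.07724026, 255.18659037]), 'orientation': array([-2.72816639e-04,  1.73006766e-01,  9.84920149e-01, -9.41067429e-04]), 'force': array([ 0.13317189, -0.55790933, -0.52548636]), 'moment': array([-0.0124718 ,  0.0003397 ,  0.03386148]), 'finger_gap': 85.33606624865419}
top agate_oval
  box 0.89 [363.2   235.36   22.784  25.92 ]
  box 0.87 [405.952 234.84   21.312  28.48 ]
  box 0.62 [451.776 235.12   25.216  25.4  ]
  tip 0.98 446.976 237.08 [ 511.32827242 -385.67692286    0.        ]
  tip 0.72 362.88 234.39999999999998 [ 512.76205168 -182.32015314    0.        ]
  tip 0.71 408.70399999999995 232.79999999999998 [ 519.47089787 -293.18075975    0.        ]
top oval_
[... 461 characters left out ...]
2  21.48 ]
  box 0.61 [298.56 183.8   28.48  24.8 ]
  tip 0.92 263.872 169.52 [ 507.51908375 -284.50583149    0.        ]
  tip 0.85 296.384 189.68 [ 505.98148126 -179.37579223    0.        ]
  tip 0.72 238.20799999999997 153.48 [ 508.52690448 -376.91694149    0.        ]
scene oval_nest
  tip 0.83 452.224 277.4 [499.10339245 192.63791476  18.        ]
scene agate_round
  box 0.67 [271.872 224.12   31.168  25.2  ]
  tip 0.74 349.888 193.92000000000002 [434.13481175 -87.74886235   0.        ]
  tip 0.6 267.776 230.79999999999998 [ 634.22090534 -128.05656453    0.        ]
scene agate_block
  box 0.88 [352.32 186.24  38.08  23.88]
  tip 0.7 350.4 191.32 [426.51831581 -92.6833381    0.        ]
```

```bash
python3 - <<'E'
import cv2
for c,r in [('top',(160,290,160,480)),('scene',(120,330,200,540))]:
    i=cv2.imread(f'pics/{c}0.png')[r[0]:r[1],r[2]:r[3]]
    k=2.5 if c=='top' else 2.3
    cv2.imwrite(f'pics/{c}0c.png',cv2.resize(i,None,fx=k,fy=k,interpolation=cv2.INTER_CUBIC))
E
```

```text
(no output)
```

View pics/top0c.png

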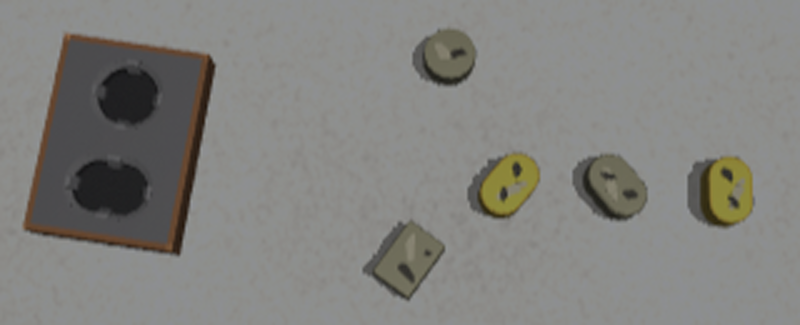

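View pics/scene0c.png

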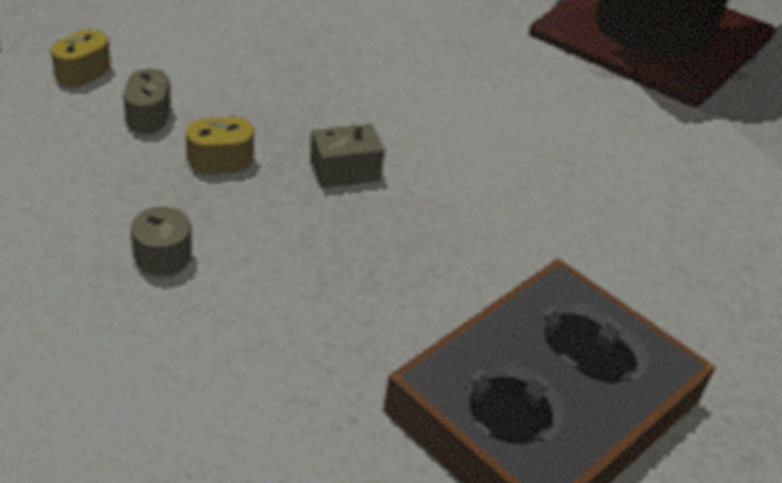

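The grey oval is the middle stone, at top pixel (406,234), between two yellow look-alikes. The tray is at left, with the oval nest at (207,236). I'll measure the nest on the way with the wrist camera.

```bash
cat >> h.py <<'E'
def delta(p,yaw=None,st=None,yaxis=True):
    """shift in tool axes to world p; turn so tool y axis has world heading yaw (rad, mod pi), tool down"""
    from scipy.spatial.transform import Rotation as Ro
    st=st or telemetry.observe();R=q2R(st['orientation'])
    sh=R.T@(np.array(p)-st['tcp_pos'])
    out=[sh]
    cy=np.arctan2(R[1,1],R[0,1])
    if yaw is None: yaw=cy
    for k in (0,1):
        a=yaw+k*np.pi
        y=np.array([np.cos(a),np.sin(a),0]);z=np.array([0,0,-1.]);x=np.cross(y,z)
        Rt=np.stack([x,y,z],1)
        out.append(np.degrees(Ro.from_matrix(R.T@Rt).as_rotvec()))
    return out
E
python3 - <<'E'
from h import *
s=telemetry.observe()
f=imaging.grab_frame('wrist');print(np.round(np.array(f['mount']),3),f['fx'],f['cx'],f['cy']);save(f,'w0')
R=q2R(s['orientation']);print(R.round(3))
print(delta([470,190,330]))
f=imaging.grab_frame('top')
hsv=cv2.cvtColor(f['pixels'],cv2.COLOR_RGB2HSV)
print(hsv[234,400:412],hsv[250,400:412:4])
E
```

```text
[[ 0.00000e+00 -9.59000e-01 -2.83000e-01  7.15120e+01]
 [ 1.00000e+00  0.00000e+00  1.00000e-03 -3.70000e-01]
 [-0.00000e+00 -2.83000e-01  9.59000e-01 -1.18601e+02]
 [ 0.00000e+00  0.00000e+00  0.00000e+00  1.00000e+00]] 325.68815594857574 313.9625281616516 196.72409827929087
[[-0.94   0.341  0.   ]
 [ 0.341  0.94   0.   ]
 [-0.     0.    -1.   ]]
[array([-377.10222769, -286.18613092,  -73.69858998]), array([ 2.68994872e-03, -1.37399805e-03,  3.22535496e-08]), array([ 2.15827109e-03,  4.22536156e-03, -1.80000000e+02])]
[[ 27  46 110]
 [ 27  46 110]
 [ 26  44 121]
 [ 24  41 131]
 [ 26  41 132]
 [ 26  41 132]
 [ 26  43 124]
 [ 27  46 110]
 [ 27  47 109]
 [ 27  47 109]
 [ 26  47 109]
 [ 27  49 109]] [[ 30   5 141]
 [108   9 146]
 [ 60   2 143]]
```

Call:
play_rows --commands '[[[-48, -33, -5], [0, 0, 0], 85], [[-92, -63, -10], [0, 0, 0], 85], [[-136, -93, -15], [0, 0, 0], 85], [[-180, -123, -20], [0, 0, 0], 85], [[-224, -153, -20], [0, 0, 0], 85], [[-266, -183, -20], [0, 0, 0], 85], [[-308, -211, -20], [0, 0, 0], 85], [[-348, -239, -20], [0, 0, 0], 85], [[-380, -260, -20], [0, 0, 0], 85], [[-380, -260, -20], [0, 0, 0], 85]]'

```text
clock: 1.9
tcp_pos: [484.1, 209.7, 276.6]
orientation: [0.001, 0.175, 0.984, -0.0]
force: [1.0, 0.9, -0.7]
finger_gap: 85.0
```

```bash
python3 - <<'E'
from h import *
s=telemetry.observe();print(s['tcp_pos'],s['orientation'],abs(s['qd']).max(),s['joints'])
f=imaging.grab_frame('wrist');save(f,'w1')
for d in finder.tip_of('wrist','oval_nest'):
    u,v=np.array(d['location'])*[640,400]
    print(d['conf'],u,v,px2w(f,u,v,18,s))
E
```

```text
[484.08427615 209.66863237 276.59279718] [ 8.51903741e-04  1.75385950e-01  9.84499271e-01 -4.78262665e-04] 0.13987384839240272 [ 2.60121246e-01 -2.79093220e-02  1.75505983e+00 -1.60695389e-03
  1.41330255e+00 -9.57828213e-01]
0.82 302.208 179.68 [497.15480488 189.62078689  18.        ]
```

View pics/w1.png

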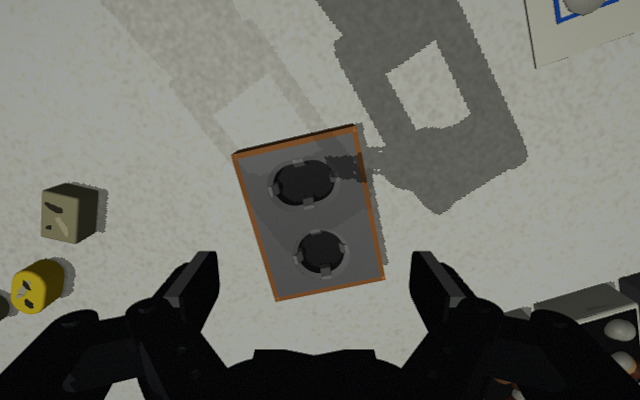

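The wrist picture shows the tray, with corners near (233,154), (356,126), (385,279), (276,300) and the oval nest around (304,184). I'll get the nest's centre and yaw from the tray edges and the dark throat.

```bash
python3 - <<'E'
from h import *
s=telemetry.observe();f=imaging.grab_frame('wrist');save(f,'w2');print(s['tcp_pos'],s['clock'])
im=f['pixels']
# warp to metric ortho at z=40 : 2 px/mm
c0=np.array([540,190]);S=2.5
W=300
pts=[(u,v) for u in (200,420) for v in (120,310)]
dst=[px2w(f,u,v,40,s)[:2] for u,v in pts]
# image: right=-y, up=+x
d2=[((c0[1]-p[1])*S+300,(c0[0]-p[0])*S+300) for p in dst]
H=cv2.getPerspectiveTransform(np.float32(pts),np.float32(d2))
o=cv2.warpPerspective(im,H,(600,600),flags=cv2.INTER_CUBIC)
cv2.imwrite('pics/ortho.png',cv2.cvtColor(o,cv2.COLOR_RGB2BGR))
hsv=cv2.cvtColor(o,cv2.COLOR_RGB2HSV)
m=((hsv[...,1]>90)&(hsv[...,2]>60)&(hsv[...,0]<20)).astype(np.uint8)
n,l,st,_=cv2.connectedComponentsWithStats(cv2.dilate(m,np.ones((5,5))))
k=1+st[1:,4].argmax();ys,xs=np.where((l==k)&(m>0))
r=cv2.minAreaRect(np.stack([xs,ys],1).astype(np.float32));print(r,np.array(r[1])/S)
cc=r[0];print('tray centre',c0[0]-(cc[1]-300)/S,c0[1]-(cc[0]-300)/S)
E
```

```text
[482.53529109 212.1505054  276.31372738] 2.0
((310.0948791503906, 295.4757080078125), (351.2785949707031, 477.90679931640625), 7.1590800285339355) [140.51143799 191.16271973]
tray centre 541.809716796875 185.96204833984376
```

View pics/ortho.png

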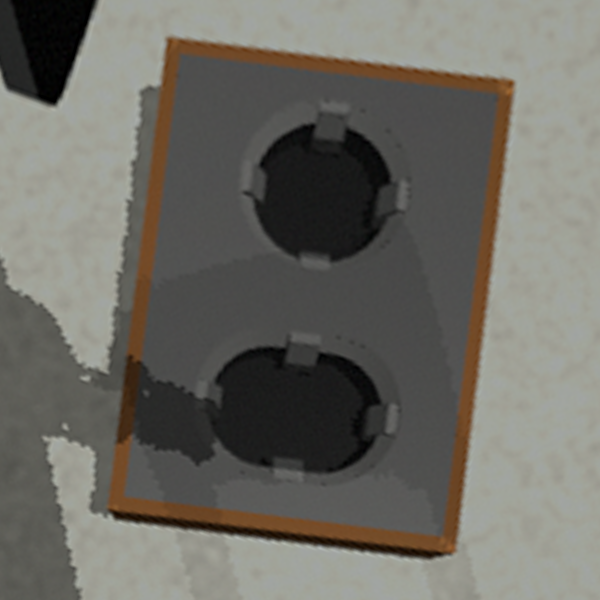

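```bash
python3 - <<'E'
from h import *
for p in ([510,-50,270],[490,-280,250]):print([x.round(1) for x in delta(p,np.radians(-45))])
E
```

```text
[array([-116.9, -237.8,    6.1]), array([ -0.,  -0., 115.]), array([  0.,  -0., -65.])]
[array([-176.9, -460.8,   26. ]), array([ -0.,  -0., 115.]), array([  0.,  -0., -65.])]
```

Call:
play_rows --commands '[[[-16, -42, 2], [0, 0, 8], 85], [[-32, -84, 4], [0, 0, 16], 85], [[-48, -126, 6], [0, 0, 24], 85], [[-64, -168, 8], [0, 0, 32], 85], [[-80, -210, 10], [0, 0, 40], 85], [[-97, -252, 12], [0, 0, 48], 85], [[-113, -294, 14], [0, 0, 56], 85], [[-129, -336, 16], [0, 0, 64], 85], [[-145, -378, 18], [0, 0, 72], 85], [[-161, -420, 20], [0, 0, 80], 85]]'

```text
clock: 3.05
tcp_pos: [489.6, -235.7, 256.1]
orientation: [-0.0, 0.767, 0.641, 0.0]
force: [0.7, 0.4, -0.1]
finger_gap: 84.6
```

```bash
python3 - <<'E'
from h import *
print(telemetry.observe()['joints'])
for p in ([512,-289,230],):print([x.round(1) for x in delta(p,np.radians(-45))])
E
```

```text
[-5.94376796e-01  2.58310422e-02  1.74005957e+00  1.02784577e-03
  1.37623180e+00 -4.16420235e-01]
[array([-48.5,  31.5,  26. ]), array([-0. , -0.1, 34.8]), array([ 1.000e-01, -0.000e+00, -1.452e+02])]
```

Call:
play_rows --commands '[[[-12, 8, 5], [0, 0, 8], 85], [[-24, 16, 10], [0, 0, 16], 85], [[-36, 24, 15], [0, 0, 24], 85], [[-48, 31, 20], [0, 0, 32], 85], [[-48, 31, 26], [0, 0, 34.8], 85], [[-48, 31, 26], [0, 0, 34.8], 85], [[-48, 31, 26], [0, 0, 34.8], 85], [[-48, 31, 26], [0, 0, 34.8], 85], [[-48, 31, 26], [0, 0, 34.8], 85], [[-48, 31, 26], [0, 0, 34.8], 85]]'

```text
clock: 4.05
tcp_pos: [511.8, -288.1, 230.5]
orientation: [-0.0, 0.924, 0.383, 0.0]
force: [-0.3, 0.3, 0.9]
finger_gap: 85.1
```

```bash
python3 - <<'E'
from h import *
s=telemetry.observe();print(s['tcp_pos'],abs(s['qd']).max())
f=imaging.grab_frame('wrist');save(f,'w3')
for d in finder.boxes_of('wrist','agate_oval'):print(d['conf'],np.array(d['bbox'])*[640,400,640,400])
for d in finder.tip_of('wrist','agate_oval'):
    u,v=np.array(d['location'])*[640,400]
    print(d['conf'],u,v,px2w(f,u,v,0,s))
c0=np.array([512,-289.]);S=4
pts=[(u,v) for u in (200,440) for v in (80,310)]
d2=[((c0[1]-p[1])*S+250,(c0[0]-p[0])*S+250) for p in [px2w(f,u,v,38,s)[:2] for u,v in pts]]
H=cv2.getPerspectiveTransform(np.float32(pts),np.float32(d2))
o=cv2.warpPerspective(f['pixels'],H,(500,500),flags=cv2.INTER_CUBIC)
cv2.imwrite('pics/ortho3.png',cv2.cvtColor(o,cv2.COLOR_RGB2BGR))
E
```

```text
[ 511.81801494 -288.12584067  230.45362736] 0.004936656149583825
0.93 [231.872  98.76   72.32   55.08 ]
0.76 [379.392 241.68   57.024  58.6  ]
0.59 [311.872 172.68   43.072  68.8  ]
0.87 239.68 96.6 [ 512.2758401  -180.76876863    0.        ]
0.83 311.168 163.79999999999998 [ 514.7826213  -281.71193834    0.        ]
0.78 374.72 235.08 [ 507.73510857 -392.54637289    0.        ]
```

View pics/w3.png

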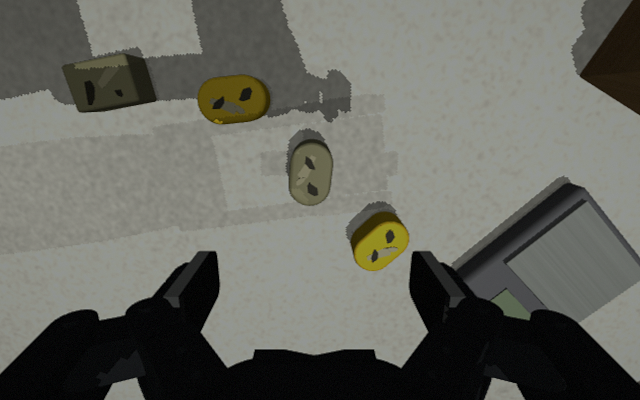

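View pics/ortho3.png

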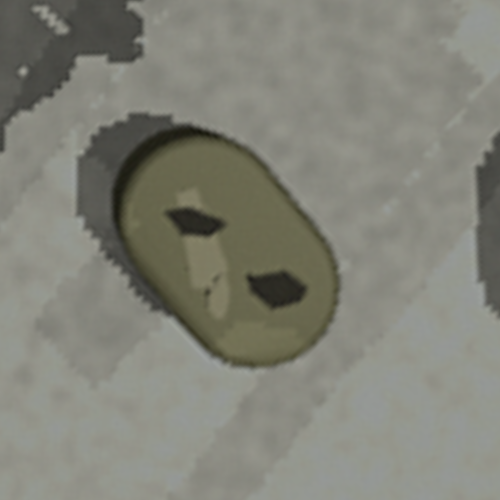

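```bash
python3 - <<'E'
from h import *
o=cv2.imread('pics/ortho3.png');hsv=cv2.cvtColor(o,cv2.COLOR_BGR2HSV);S=4
print(hsv[300,200],hsv[180,118:130:3],hsv[400,100])
m=((hsv[...,1]>45)&(hsv[...,2]>85)&(hsv[...,0]>20)&(hsv[...,0]<40)).astype(np.uint8)
m=cv2.morphologyEx(m,cv2.MORPH_OPEN,np.ones((5,5)));
n,l,st,_=cv2.connectedComponentsWithStats(m);k=1+st[1:,4].argmax()
ys,xs=np.where(l==k);p=cv2.convexHull(np.stack([xs,ys],1).astype(np.float32))
r=cv2.minAreaRect(p);print(r,np.array(r[1])/S)
c=r[0];C=[512-(c[1]-250)/S,-289-(c[0]-250)/S];print(C)
b=cv2.boxPoints(r);e=max([b[1]-b[0],b[2]-b[1]],key=np.linalg.norm);L=np.degrees(np.arctan2(-e[0],-e[1]))%180;print('long heading',L)
cv2.drawContours(o,[b.astype(int)],0,(0,0,255),1);cv2.imwrite('pics/o3b.png',o)
for z in (110,48):print([x.round(1) for x in delta([C[0],C[1],z],np.radians(L-90))])
E
```

```text
[ 29  66 101] [[30 58 35]
 [30 85 30]
 [27 88 32]
 [28 78 39]] [ 30  17 149]
((232.82586669921875, 251.90982055664062), (243.9319305419922, 152.4424591064453), 50.57219696044922) [60.98298264 38.11061478]
[511.52254486083984, -284.7064666748047]
long heading 39.427795
[array([  2.4,  -2.6, 120.2]), array([-0. , -0.1,  5.6]), array([ 1.000e-01, -0.000e+00, -1.744e+02])]
[array([  2.3,  -2.6, 182.2]), array([-0. , -0.1,  5.6]), array([ 1.000e-01, -0.000e+00, -1.744e+02])]
```

View pics/o3b.png

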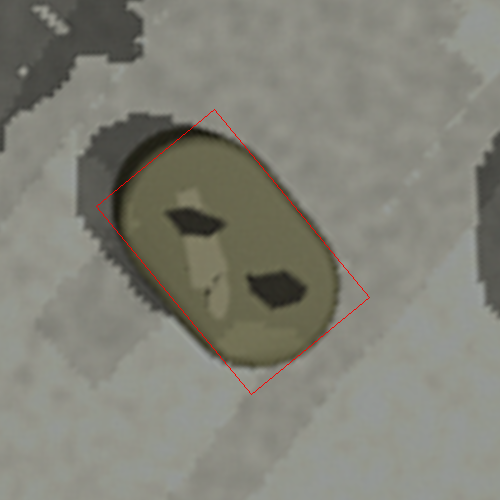

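Call:
play_rows --commands '[[[2.4, -2.6, 30], [0, 0, 5.6], 85], [[2.4, -2.6, 70], [0, 0, 5.6], 85], [[2.4, -2.6, 110], [0, 0, 5.6], 85], [[2.4, -2.6, 140], [0, 0, 5.6], 85], [[2.4, -2.6, 160], [0, 0, 5.6], 85], [[2.4, -2.6, 175], [0, 0, 5.6], 85], [[2.4, -2.6, 182], [0, 0, 5.6], 85], [[2.4, -2.6, 182], [0, 0, 5.6], 85], [[2.4, -2.6, 182], [0, 0, 5.6], 85], [[2.4, -2.6, 182], [0, 0, 5.6], 85]]'

```text
clock: 5.2
tcp_pos: [512.5, -285.3, 49.7]
orientation: [0.001, 0.941, 0.337, 0.001]
force: [-0.7, 1.2, 0.5]
finger_gap: 84.8
```

```bash
python3 - <<'E'
from h import *
s=telemetry.observe();print(s['tcp_pos'],s['force'])
f=imaging.grab_frame('wrist');save(f,'w4')
print([x.round(1) for x in delta([511.5,-284.7,48],np.radians(39.4-90))])
E
```

```text
[ 512.52022203 -285.34476114   49.74329419] [-0.68451623  1.17680002  0.49129662]
[array([-0.4, -1. ,  1.6]), array([ 0.1, -0.1,  0. ]), array([ 1.0e-01,  2.0e-01, -1.8e+02])]
```

View pics/w4.png

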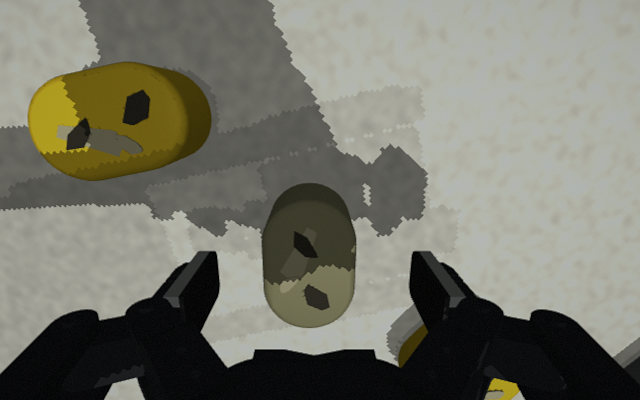

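The stone stands between the jaws with its flats parallel to the pads, at column 309 against a jaw centre of 315. Closing.

Call:
play_rows --commands '[[[0, -1, 1], [0, 0, 0], 85], [[0, -1, 1], [0, 0, 0], 60], [[0, -1, 1], [0, 0, 0], 35], [[0, -1, 1], [0, 0, 0], 35], [[0, -1, 1], [0, 0, 0], 35], [[0, -1, 1], [0, 0, 0], 35], [[0, -1, 1], [0, 0, 0], 35], [[0, -1, 1], [0, 0, 0], 35], [[0, -1, 1], [0, 0, 0], 35], [[0, -1, 1], [0, 0, 0], 35]]'

```text
clock: 6.25
tcp_pos: [512.1, -284.7, 49.0]
orientation: [0.001, 0.941, 0.337, 0.001]
force: [1.0, -0.4, 5.8]
finger_gap: 40.2
```

Call:
play_rows --commands '[[[0, 0, -5], [0, 0, 0], 35], [[0, 0, -15], [0, 0, 0], 35], [[0, 0, -30], [0, 0, 0], 35], [[0, 0, -50], [0, 0, 0], 35], [[0, 0, -75], [0, 0, 0], 35], [[0, 0, -100], [0, 0, 0], 35], [[0, 0, -115], [0, 0, 0], 35], [[0, 0, -120], [0, 0, 0], 35], [[0, 0, -120], [0, 0, 0], 35], [[0, 0, -120], [0, 0, 0], 35]]'

```text
clock: 7.25
tcp_pos: [511.1, -284.1, 167.8]
orientation: [0.0, 0.941, 0.337, 0.001]
force: [-0.0, 0.0, -2.3]
finger_gap: 40.3
```

```bash
python3 - <<'E'
from h import *
s=telemetry.observe();print(s['tcp_pos'],s['force'],s['moment'],s['finger_gap'])
f=imaging.grab_frame('wrist');save(f,'w5')
f=imaging.grab_frame('scene');save(f,'s5')
i=cv2.imread('pics/s5.png')[60:260,160:420];cv2.imwrite('pics/s5c.png',cv2.resize(i,None,fx=3,fy=3,interpolation=2))
# where does the held stone project?
for y in (-90,0,90,180):
  p=[497.5,191,170]
print([x.round(1) for x in delta(p,np.radians(82.84-90))])
E
```

```text
[ 511.05826234 -284.12757378  167.77498116] [-0.03173472  0.04898565 -2.33527971] [-0.01090938  0.03475208 -0.01987576] 40.316973909721995
[array([ 291.2, -375.6,   -2.3]), array([  0. ,  -0.1, -43.4]), array([-1.000e-01, -0.000e+00,  1.366e+02])]
```

View pics/w5.png

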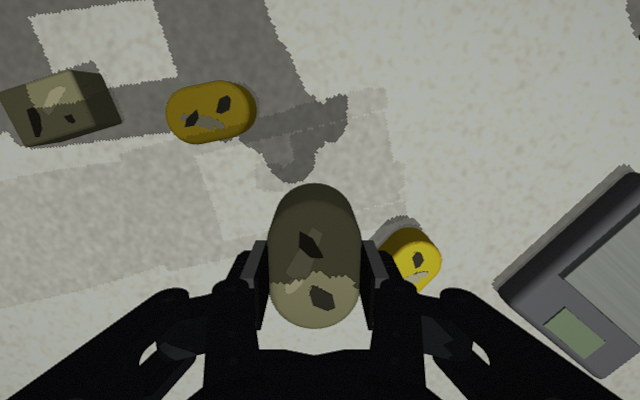

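View pics/s5c.png

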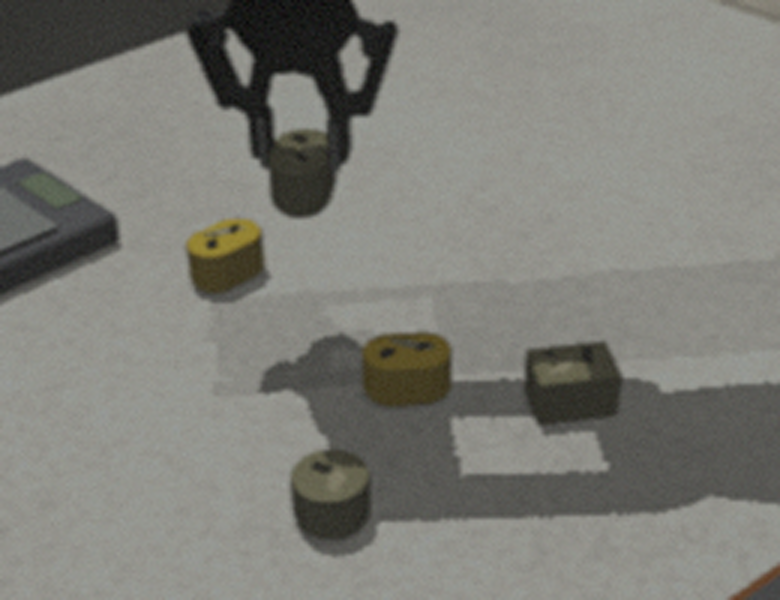

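```bash
python3 - <<'E'
from h import *
s=telemetry.observe();f=imaging.grab_frame('wrist')
M=np.array(f['mount'])
def proj(p):
    q=np.linalg.inv(M)@np.append(p,1);return f['fx']*q[0]/q[2]+f['cx'],f['fy']*q[1]/q[2]+f['cy']
i=cv2.cvtColor(f['pixels'],cv2.COLOR_RGB2BGR)
for dx,col in ((0,(0,0,255)),):
    for (z,inset) in ((11,1.5),(12.5,0)):
        r=21-inset;P=[]
        for a in np.radians(np.arange(0,360,5)):
            x=r*np.cos(a)+(11 if np.cos(a)>0 else -11)+dx;P.append(proj([x,r*np.sin(a),z]))
        P=np.array(P);print(z,P.min(0),P.max(0))
        cv2.polylines(i,[P.round().astype(int)],True,col if inset else (255,0,0),1)
cv2.imwrite('pics/w6.png',cv2.resize(i[150:350,200:430],None,fx=3,fy=3,interpolation=2))
E
```

```text
11 [267.98815738 203.67551592] [357.8148137  327.47425697]
12.5 [265.01839756 199.19650187] [360.79044899 328.04332079]
```

View pics/w6.png

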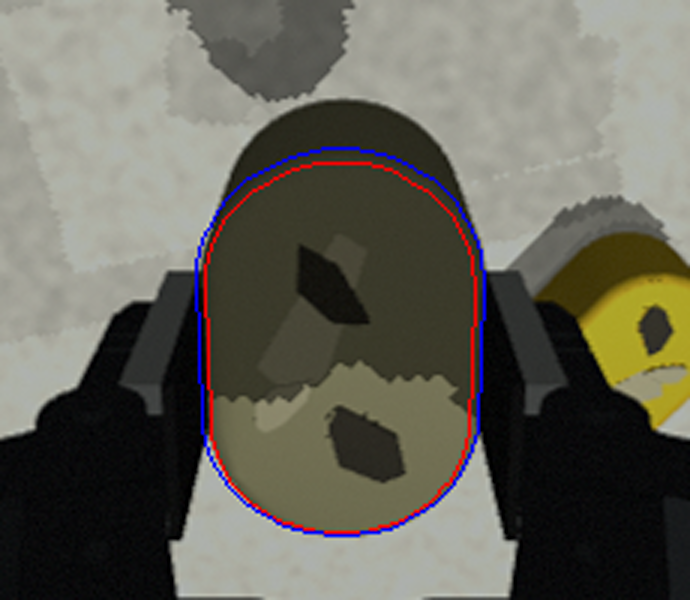

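Grasp verified: the stone is centred and square in the jaws. I'll stop short of the nest with the final yaw and re-measure it with the arm still.

```bash
python3 - <<'E'
from h import *
print([x.round(1) for x in delta([486,100,200],np.radians(82.84-90))])
E
```

```text
[array([ 224.5, -312.7,  -32.3]), array([  0. ,  -0.1, -43.4]), array([-1.000e-01, -0.000e+00,  1.366e+02])]
```

Call:
play_rows --commands '[[[15, -20, -10], [0, 0, -3], 35], [[40, -56, -20], [0, 0, -9], 35], [[66, -92, -30], [0, 0, -15], 35], [[92, -128, -32], [0, 0, -21], 35], [[118, -164, -32], [0, 0, -27], 35], [[144, -200, -32], [0, 0, -33], 35], [[170, -237, -32], [0, 0, -38], 35], [[195, -272, -32], [0, 0, -42], 35], [[215, -300, -32], [0, 0, -43.4], 35], [[224.5, -312.7, -32.3], [0, 0, -43.4], 35]]'

```text
clock: 8.4
tcp_pos: [484.9, 102.8, 199.2]
orientation: [-0.001, 0.749, 0.663, 0.0]
force: [0.8, 0.2, -2.0]
finger_gap: 40.4
```

Call:
play_rows --commands '[[[0, 0, 0], [0, 0, 0], 35], [[0, 0, 0], [0, 0, 0], 35], [[0, 0, 0], [0, 0, 0], 35], [[0, 0, 0], [0, 0, 0], 35], [[0, 0, 0], [0, 0, 0], 35], [[0, 0, 0], [0, 0, 0], 35], [[0, 0, 0], [0, 0, 0], 35], [[0, 0, 0], [0, 0, 0], 35], [[0, 0, 0], [0, 0, 0], 35], [[0, 0, 0], [0, 0, 0], 35]]'

```text
clock: 9.4
tcp_pos: [484.9, 102.9, 199.2]
orientation: [-0.001, 0.749, 0.663, 0.0]
force: [0.6, -0.1, -3.3]
finger_gap: 40.5
```

```bash
python3 - <<'E'
from h import *
s=telemetry.observe();f=imaging.grab_frame('wrist');save(f,'w7');print(s['tcp_pos'],s['clock'],abs(s['qd']).max(),s['finger_gap'])
for d in finder.tip_of('wrist','oval_nest'):
    u,v=np.array(d['location'])*[640,400]
    print(d['conf'],u,v,px2w(f,u,v,18,s))
c0=np.array([520,190]);S=2.5
pts=[(u,v) for u in (100,620) for v in (20,310)]
d2=[((c0[1]-p[1])*S+300,(c0[0]-p[0])*S+300) for p in [px2w(f,u,v,40,s)[:2] for u,v in pts]]
H=cv2.getPerspectiveTransform(np.float32(pts),np.float32(d2))
o=cv2.warpPerspective(f['pixels'],H,(600,600),flags=cv2.INTER_CUBIC)
cv2.imwrite('pics/ortho7.png',cv2.cvtColor(o,cv2.COLOR_RGB2BGR))
E
```

```text
[484.90093174 102.86849534 199.22238474] 9.4 0.0015594647218622904 40.4577255620069
0.93 315.776 84.0 [497.231034   187.81461607  18.        ]
```

View pics/w7.png

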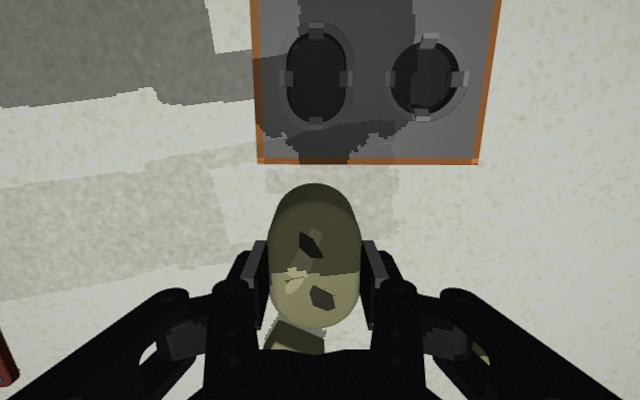

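View pics/ortho7.png

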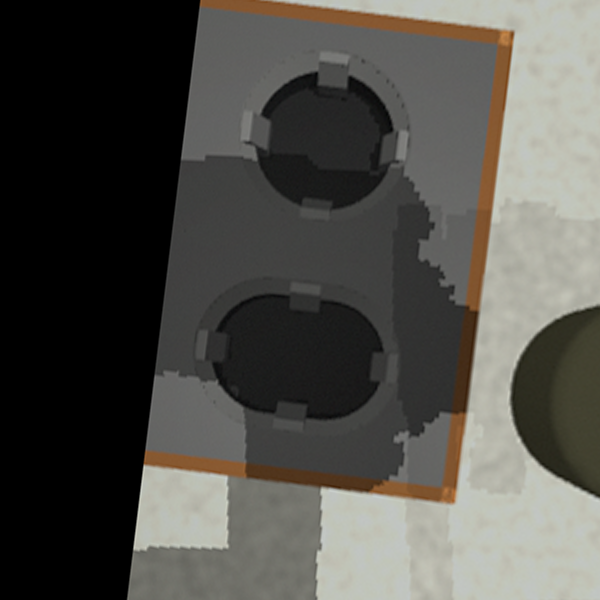

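Nest re-measured at about (498.0, 191.1), which agrees with the tray corner geometry, the first view, and the network within ~3 mm.

```bash
python3 - <<'E'
from h import *
print([x.round(1) for x in delta([498,191.1,105],np.radians(82.9-90))])
E
```

```text
[array([89. ,  2.4, 94.3]), array([-0.1, -0.1,  0.1]), array([ 1.000e-01, -1.000e-01, -1.799e+02])]
```

Call:
play_rows --commands '[[[20, 1, 0], [0, 0, 0], 35], [[45, 1, 5], [0, 0, 0], 35], [[70, 2, 20], [0, 0, 0], 35], [[89, 2.4, 40], [0, 0, 0], 35], [[89, 2.4, 60], [0, 0, 0], 35], [[89, 2.4, 80], [0, 0, 0], 35], [[89, 2.4, 94], [0, 0, 0], 35], [[89, 2.4, 94], [0, 0, 0], 35], [[89, 2.4, 94], [0, 0, 0], 35], [[89, 2.4, 94], [0, 0, 0], 35]]'

```text
clock: 10.5
tcp_pos: [499.1, 191.2, 106.6]
orientation: [-0.0, 0.749, 0.663, 0.001]
force: [0.7, -0.3, -2.1]
finger_gap: 40.8
```

```bash
python3 - <<'E'
from h import *
s=telemetry.observe();print(s['force'])
f=imaging.grab_frame('wrist');save(f,'w8')
f=imaging.grab_frame('top');i=cv2.cvtColor(f['pixels'],4)[170:290,150:270];cv2.imwrite('pics/t8.png',cv2.resize(i,None,fx=4,fy=4,interpolation=2))
print([x.round(1) for x in delta([498,191.1,75],np.radians(82.9-90))])
E
```

```text
[ 0.69150847 -0.28560579 -2.12481253]
[array([-0.3, -1. , 31.6]), array([ 0.1, -0.1,  0.1]), array([ 2.000e-01,  1.000e-01, -1.799e+02])]
```

View pics/w8.png

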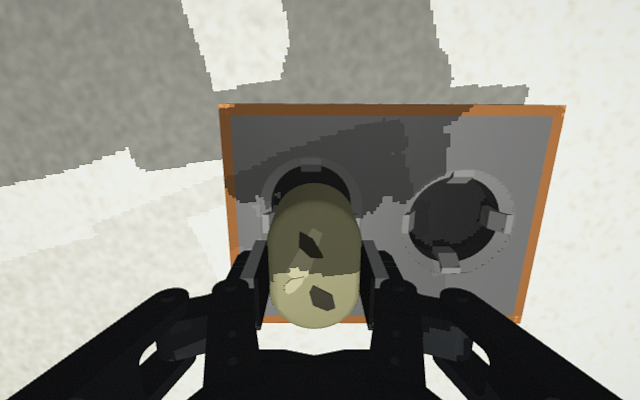

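Call:
play_rows --commands '[[[0, -1, 4], [0, 0, 0], 35], [[0, -1, 8], [0, 0, 0], 35], [[0, -1, 12], [0, 0, 0], 35], [[0, -1, 16], [0, 0, 0], 35], [[0, -1, 20], [0, 0, 0], 35], [[0, -1, 23], [0, 0, 0], 35], [[0, -1, 26], [0, 0, 0], 35], [[0, -1, 29], [0, 0, 0], 35], [[0, -1, 31], [0, 0, 0], 35], [[0, -1, 32], [0, 0, 0], 35]]'

```text
clock: 11.6
tcp_pos: [498.3, 191.5, 75.1]
orientation: [-0.0, 0.749, 0.663, 0.001]
force: [-2.9, 0.1, 5.1]
finger_gap: 40.2
```

Call:
play_rows --commands '[[[0, 0, 1], [0, 0, 0], 35], [[0, 0, 2], [0, 0, 0], 35], [[0, 0, 3], [0, 0, 0], 35], [[0, 0, 4], [0, 0, 0], 35], [[0, 0, 5], [0, 0, 0], 35], [[0, 0, 6], [0, 0, 0], 35], [[0, 0, 7], [0, 0, 0], 35], [[0, 0, 8], [0, 0, 0], 35], [[0, 0, 8], [0, 0, 0], 35], [[0, 0, 8], [0, 0, 0], 35]]'

```text
clock: 12.6
tcp_pos: [498.3, 191.5, 67.0]
orientation: [-0.0, 0.749, 0.663, 0.001]
force: [-0.7, 0.7, -0.2]
finger_gap: 40.1
```

```bash
python3 - <<'E'
from h import *
s=telemetry.observe();print(s['tcp_pos'],s['force'])
f=imaging.grab_frame('wrist');save(f,'w9')
f=imaging.grab_frame('scene');i=cv2.cvtColor(f['pixels'],4)[180:340,350:550];cv2.imwrite('pics/s9.png',cv2.resize(i,None,fx=3.5,fy=3.5,interpolation=2))
E
```

```text
[498.2785204  191.54892388  67.03279095] [-0.67184614  0.73301536 -0.22663317]
```

View pics/w9.png

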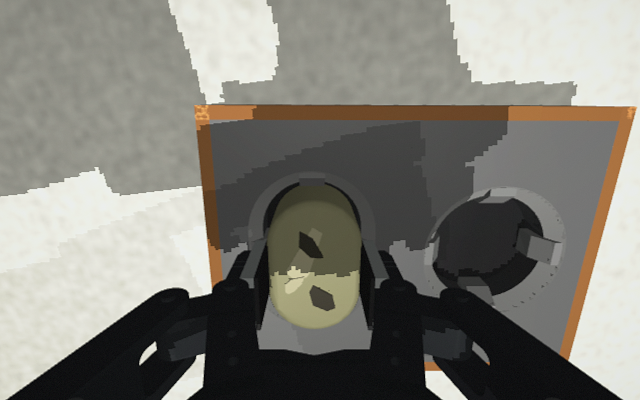

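View pics/s9.png

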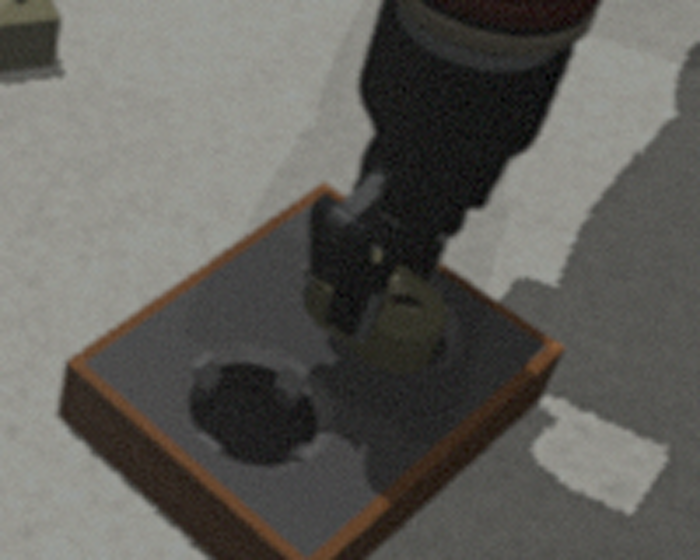

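Near home. I'll press a little further to feel the floor.

Call:
play_rows --commands '[[[0, 0, 0.3], [0, 0, 0], 35], [[0, 0, 0.6], [0, 0, 0], 35], [[0, 0, 0.9], [0, 0, 0], 35], [[0, 0, 1.2], [0, 0, 0], 35], [[0, 0, 1.5], [0, 0, 0], 35], [[0, 0, 1.5], [0, 0, 0], 35], [[0, 0, 1.5], [0, 0, 0], 35], [[0, 0, 1.5], [0, 0, 0], 35], [[0, 0, 1.5], [0, 0, 0], 35], [[0, 0, 1.5], [0, 0, 0], 35]]'

```text
clock: 13.7
tcp_pos: [498.3, 191.6, 67.0]
orientation: [-0.0, 0.749, 0.663, 0.001]
force: [-6.5, -1.0, 12.6]
finger_gap: 40.5
```

The floor is felt: no further travel, with force up to ~15 N net. Releasing and backing off.

Call:
play_rows --commands '[[[0, 0, 0], [0, 0, 0], 42], [[0, 0, 0], [0, 0, 0], 55], [[0, 0, 0], [0, 0, 0], 70], [[0, 0, 0], [0, 0, 0], 70], [[0, 0, 0], [0, 0, 0], 70], [[0, 0, -5], [0, 0, 0], 70], [[0, 0, -15], [0, 0, 0], 70], [[0, 0, -35], [0, 0, 0], 70], [[0, 0, -60], [0, 0, 0], 70], [[0, 0, -90], [0, 0, 0], 70]]'

```text
clock: 14.7
tcp_pos: [497.7, 191.3, 157.9]
orientation: [-0.001, 0.749, 0.663, 0.001]
force: [1.0, -0.0, -0.0]
finger_gap: 69.7
```

Call:
play_rows --commands '[[[-30, 0, -20], [0, 0, 0], 85], [[-60, 0, -30], [0, 0, 0], 85], [[-90, 0, -40], [0, 0, 0], 85], [[-90, 0, -40], [0, 0, 0], 85], [[-90, 0, -40], [0, 0, 0], 85], [[-90, 0, -40], [0, 0, 0], 85], [[-90, 0, -40], [0, 0, 0], 85], [[-90, 0, -40], [0, 0, 0], 85], [[-90, 0, -40], [0, 0, 0], 85], [[-90, 0, -40], [0, 0, 0], 85]]'

```text
clock: 15.7
tcp_pos: [486.6, 102.2, 197.5]
orientation: [-0.001, 0.749, 0.663, 0.001]
force: [0.4, 0.1, -0.6]
finger_gap: 85.1
```

```bash
python3 - <<'E'
from h import *
s=telemetry.observe();print(s['tcp_pos'],s['force'],s['finger_gap'])
f=imaging.grab_frame('wrist');save(f,'w10')
for d in finder.tip_of('wrist','agate_oval')[:2]:
    u,v=np.array(d['location'])*[640,400];print(d['conf'],u,v,px2w(f,u,v,18,s))
i=cv2.cvtColor(f['pixels'],4)
M=np.array(f['mount']);R=q2R(s['orientation'])
a0=np.radians(82.9)
for z,col in ((56,(0,0,255)),(62,(255,0,0))):
    P=[]
    for a in np.radians(np.arange(0,360,5)):
        x=19.5*np.cos(a)+(11 if np.cos(a)>0 else -11);y=19.5*np.sin(a)
        w=np.array([498.2+x*np.cos(a0)-y*np.sin(a0),191.5+x*np.sin(a0)+y*np.cos(a0),z])
        q=np.linalg.inv(M)@np.append(R.T@(w-s['tcp_pos']),1)
        P.append((f['fx']*q[0]/q[2]+f['cx'],f['fy']*q[1]/q[2]+f['cy']))
    cv2.polylines(i,[np.array(P).round().astype(int)],True,col,1)
cv2.imwrite('pics/w10c.png',cv2.resize(i[0:200,200:460],None,fx=3,fy=3,interpolation=2))
f=imaging.grab_frame('scene');i=cv2.cvtColor(f['pixels'],4)[100:330,230:550];cv2.imwrite('pics/s10.png',cv2.resize(i,None,fx=2.4,fy=2.4,interpolation=2))
E
```

```text
[486.5532986  102.18132145 197.52868504] [ 0.38055144  0.11738747 -0.57862334] 85.07478313712309
```

View pics/w10c.png

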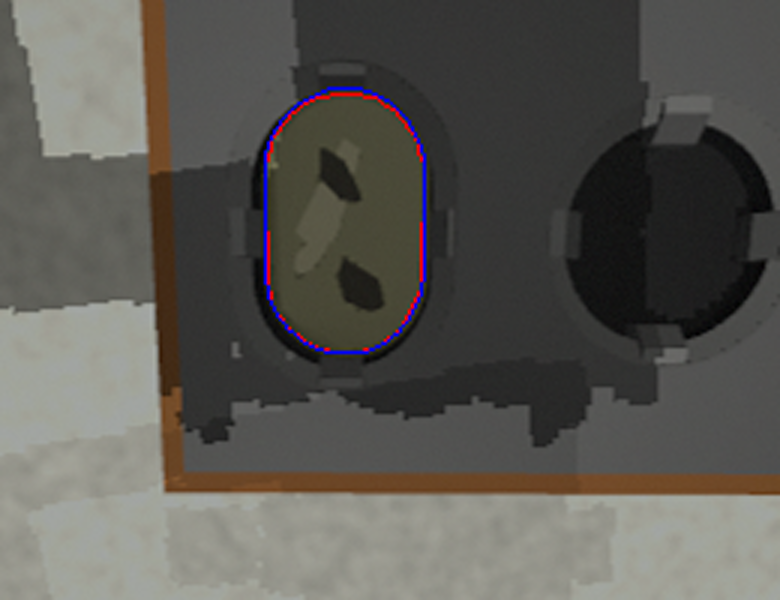

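View pics/s10.png

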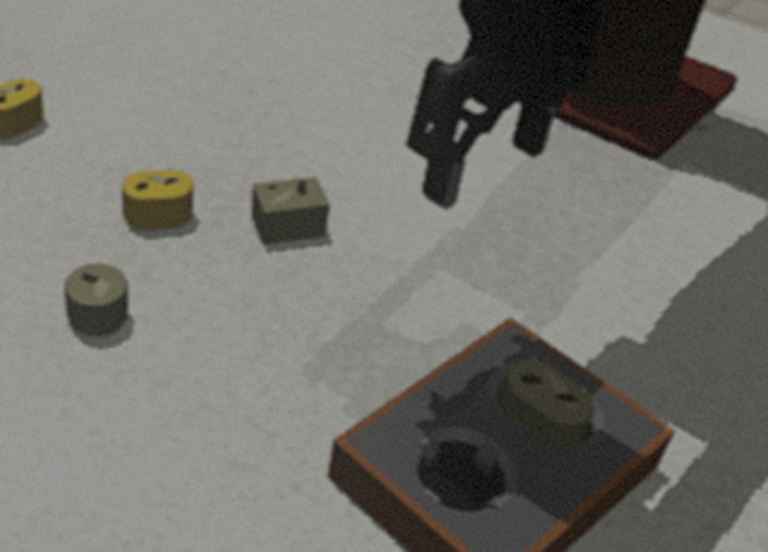

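The stone looks level and centred. The camera can't distinguish a few mm of height well, so I'll push on its top with shut fingers as a check: contact should come at TCP z ≈ 81.

Call:
play_rows --commands '[[[30, 0, 0], [0, 0, 0], 0], [[60, 0, 0], [0, 0, 0], 0], [[90, 0, 20], [0, 0, 0], 0], [[90, 0.3, 50], [0, 0, 0], 0], [[90, 0.3, 80], [0, 0, 0], 0], [[90, 0.3, 95], [0, 0, 0], 0], [[90, 0.3, 100], [0, 0, 0], 0], [[90, 0.3, 104], [0, 0, 0], 0], [[90, 0.3, 107], [0, 0, 0], 0], [[90, 0.3, 107], [0, 0, 0], 0]]'

```text
clock: 16.85
tcp_pos: [498.6, 191.4, 91.7]
orientation: [-0.0, 0.749, 0.663, 0.001]
force: [-1.1, -0.7, -0.2]
finger_gap: -0.2
```

Call:
play_rows --commands '[[[0, 0, 1], [0, 0, 0], 0], [[0, 0, 2], [0, 0, 0], 0], [[0, 0, 3], [0, 0, 0], 0], [[0, 0, 4], [0, 0, 0], 0], [[0, 0, 5], [0, 0, 0], 0], [[0, 0, 6], [0, 0, 0], 0], [[0, 0, 7], [0, 0, 0], 0], [[0, 0, 8], [0, 0, 0], 0], [[0, 0, 8], [0, 0, 0], 0], [[0, 0, 8], [0, 0, 0], 0]]'

```text
clock: 17.85
tcp_pos: [498.7, 191.5, 83.7]
orientation: [-0.0, 0.749, 0.663, 0.001]
force: [0.3, 0.8, 0.3]
finger_gap: -0.1
```

No contact at 83.7, so the top is below ~58.7. Continuing gently.

Call:
play_rows --commands '[[[0, 0, 0.5], [0, 0, 0], 0], [[0, 0, 1], [0, 0, 0], 0], [[0, 0, 1.5], [0, 0, 0], 0], [[0, 0, 2], [0, 0, 0], 0], [[0, 0, 2.5], [0, 0, 0], 0], [[0, 0, 3], [0, 0, 0], 0], [[0, 0, 3.4], [0, 0, 0], 0], [[0, 0, 3.7], [0, 0, 0], 0], [[0, 0, 4], [0, 0, 0], 0], [[0, 0, 4], [0, 0, 0], 0]]'

```text
clock: 18.85
tcp_pos: [498.8, 191.5, 81.0]
orientation: [-0.0, 0.749, 0.663, 0.001]
force: [-5.7, -1.3, 11.7]
finger_gap: -0.1
```

Contact stopped firmly at 81.0, so the top is at 56 mm and the stone is exactly seated. Backing off.

Call:
play_rows --commands '[[[0, 0, -3], [0, 0, 0], 0], [[0, 0, -10], [0, 0, 0], 0], [[0, 0, -30], [0, 0, 0], 0], [[0, 0, -60], [0, 0, 0], 0], [[0, 0, -90], [0, 0, 0], 0], [[-40, 0, -110], [0, 0, 0], 0], [[-80, 0, -120], [0, 0, 0], 30], [[-90, 0, -120], [0, 0, 0], 30], [[-90, 0, -120], [0, 0, 0], 30], [[-90, 0, -120], [0, 0, 0], 30]]'

```text
clock: 19.85
tcp_pos: [487.4, 102.4, 200.4]
orientation: [-0.001, 0.749, 0.662, 0.001]
force: [0.1, 0.5, -0.2]
finger_gap: 30.1
```

```bash
python3 - <<'E'
from h import *
s=telemetry.observe();print(s['tcp_pos'],abs(s['qd']).max(),s['force'])
f=imaging.grab_frame('wrist');i=cv2.cvtColor(f['pixels'],4);cv2.imwrite('pics/w11.png',i)
E
```

```text
[487.43970156 102.37784464 200.40331096] 0.01786764111749837 [ 0.07179371  0.5408532  -0.19432319]
```

View pics/w11.png

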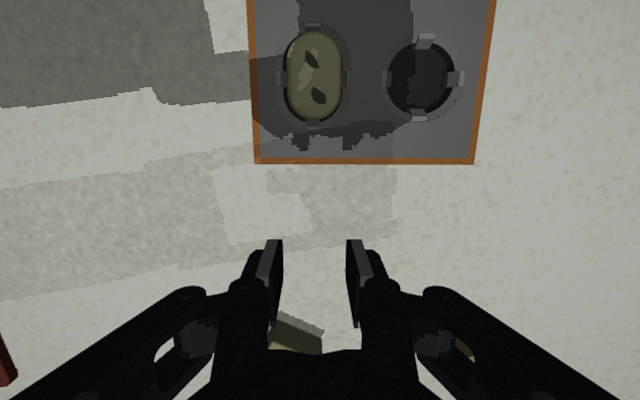

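The stone sits centred in its nest at about (314,77), and the gripper is clear and empty. Handing in.

```bash
python3 -c "
from station import arm
print(arm.close_job())"
```

```text
the job is handed in; nothing more can be done
None
```

The grey oval agate is pressed home in the oval nest and released, and the job was handed in at about 20 s of the 42 s allowed. No verdict was reported, so the checks below are mine.

- **Seating:** While still held, the stone was pushed down until it stopped at the depth expected for the nest floor, with about 15 N on it.
- **Height check:** After letting go, I pushed on the top with shut fingers. Contact stopped firmly at TCP z = 81.0 mm, so the top is 56 mm above the table, which is 16 mm proud of the foam as specified.
- **Position:** The outline drawn for the intended pose over a wrist picture matched the stone: centred, aligned with the nest, and level as far as the picture shows. That picture was taken before the last push. One taken afterwards still shows the stone centred.
- **Other stones:** I never touched the round agate, the rectangular agate or the yellow look-alikes. The last scene picture shows the round and rectangular agates standing.

Two readings disagreed slightly:
- **Grip opening:** The gripper read about 40.3 mm on the 42 mm stone.
- **Nest position:** The network's last wrist-view nest position was about 3 mm off my measurement from the tray and nest edges. I used my measurement.

After release, the network did not report the oval agate in the wrist picture, so the final position rests on my outline check and the push.

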